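# Lengthen the condenser cradle by one hole and lay the condenser in it

### The arm

A 6-joint arm with a two-finger parallel gripper is mounted at the origin on the work surface. World frame = base frame: x ahead of the robot, y to its left, z up, the work surface at z = 0. Lengths are in m, angles in rad, forces in N, time in s.
With the tool pointing down it reaches from about 0.225 to 0.875 m from the base axis. Payload 3.4 kg.
Tool frame: the origin (TCP) lies midway between the tips of the shut fingers; the grasp point (between the pads) lies 19 mm behind it; z points along the fingers, y is the line along which they close (so a half turn about z gives the same grasp; the last joint's range is limited). The gripper opens to 85 mm and grips with 20 to 120 N. Pads are 22 mm wide; open, the fingers measure 114 mm over their backs; the gripper's body (76 mm by 85 mm) begins 54 mm behind the grasp point. The pads swing forward as they close: fully open they stand 13 mm farther back than shut.
Start: joints at [1.208, 0.276, 1.505, -0, 1.361, -0.121], TCP at [0.138, 0.558, 0.231] pointing down, gripper open.
Joint ranges: [-2.89, 2.89], [-0.75, 2.08], [0.22, 2.7], [-1.18, 4.32], [0.11, 2.71], [-2.7, 2.7]. Speed limits (rad/s): [2.57, 2.57, 3.14, 3.14, 3.14, 3.14].

### API

Orientations are given as a unit quaternion [w, x, y, z].
In Python, from rig import * gives the robot as it stands.
- The arm moves only by the tool apply_moves, never from a script. Its argument "steps" is one flat list of numbers, 4 for each row, row after row: the shift along the world's x, y, z in cm, then the turn about the world's z in degrees. A call has 1 to 8 rows; each row is the pose to reach, as a shift and turn from the pose commanded when the call began; what a row does not reach only later rows make up. A row lasts 1/12 s, in which the tool goes at most 41.7 mm and 7.16 degrees, less where a joint would pass 70% of its speed; a pose out of reach is approached as far as the arm can. A call with a gripper value outside its range is refused whole. "jaw" is the closure in counts, from 0 (fully open) to 255 (shut), set as the call begins (left out, the last holds). The fingers move at their own pace and stop on an object; "newtons" is the grip in N (left out, the last holds). Time passes only in rows, so rows that repeat a pose let the fingers close. It gives the time, the measured TCP pose, the force, the opening and the grip force at its end, in the units of the state.
- get_state(): the state, without advancing time (a new reading comes with each control period).
- get_image(name): name is "scene" or "top" or "wrist"; returns the picture (400x640x3 uint8, red, green, blue); there is no depth.
- calibration(name): a dict with "fx", "fy", "cx", "cy" (pixels), "xyz" and "rotation" of the camera in the world. Camera axes: x right, y up, looking along -z (the intrinsics and any distortion apply to the point x, -y, -z); pixel columns grow to the right and rows downward; lengths in m; the calibration is good to about 2 mm. A picture is of the moment at which its call begins: read the wrist's pose just before it. calibration takes no time and is no camera call; for the wrist camera it gives the pose at the moment of the call.
- sign_off(): hands the job in; it is judged then, once.
The state is a dict: "clock": time; "qpos": joint angles; "qd": joint speeds; "effort": joint torques, N m; "position": TCP position; "ee_rot": TCP orientation; "contact_force": force on the tool from outside, world axes, zero at the start; "moment": the same for the moment, N m; "width": finger opening in m; "gripper_force": force on a finger pad.
Only numpy, scipy, OpenCV 4.12 (cv2) and the standard library are available. Lean on these libraries where they do the work, as an engineer would, in place of code of your own. Each camera call takes 0.05 s, during which the arm holds its last target. There are 200 camera calls.

### The job

The telescoping cradle is one hole too short for the glass condenser. Squeeze in the red sprung button on the blue sliding sleeve, slide the sleeve outward (lengthening the cradle) to the next hole and let the button pop fully out there; then take the condenser from its grey rest and lay it, without dropping it, level in the cradle's two white V rests between the end plates. Leave the cradle locked in that hole and the other labware where it stands.

Things in the scene. Friction and masses are not known exactly. Their poses are not given: they have to be found in the camera images.
- cradle: Telescoping cradle screwed to the bench: a 20 mm square aluminium rail along its own y axis, 40 mm above the bench, between two dark steel feet. At -y a fixed white V rest with blue end plate; at +y a blue sliding sleeve with the second V rest and end plate. Origin on the bench under the rail, 97 mm from the fixed end plate's inner face. z up. The red button is on the sleeve's +x side.
- cradle_axis (a point): Where the condenser's centre belongs once the sleeve is in the next hole: midway between the end plates, 93.6 mm above the bench (the V rests' line). The end plates, 98 mm high, are 144 mm apart at the start, 194 mm at the next hole, 244 mm at the one after (too far). Each V rest is 24 mm long, just inside its plate. Axes as the cradle's.
- slider_grip (a point): Where to pinch the sleeve (48 mm wide in the cradle's x, 124 mm long in y, 16 to 64 mm above the bench): its middle, 44 mm above the bench, level with the button, 66 mm outward (+y) of the end plate's inner face. Pinched here across x, one finger pushes the button: 57 mm wide with it out, 49 mm with it in. Axes as the cradle's; moves with the sleeve.
- slider (a joint): Position of the sleeve along the cradle's +y (m), growing as the cradle lengthens: 0 in the hole where it starts, 0.050 in the next hole, 0.100 and -0.050 in the others; about 2 mm play either way in a hole. Unlocked, it slides with about 3 to 5 N and stays where it is left.
- catch (a joint): How far the red button (28 by 28 mm, standing 9 mm out) is pushed in, along the cradle's -x (m): 0 fully out (sleeve locked in a hole), 0.005 let go between holes, 0.008 fully in; the sleeve is free from 0.006 on. Sprung: 4 N to start, 10 N fully in. Let go between holes, it pops out by itself when the sleeve reaches a hole.
- button_face (a point): Centre of the red button's outer face, 42 mm above the bench. Axes as the cradle's.
- condenser_center (a point): Centre of the condenser: a glass tube along its own y axis, 180 mm long; the middle 110 mm is 36 mm thick, the two 35 mm ends are 22 mm thick and lie in the V rests. Blue inner tube; two short hose stubs point up (z) 42 mm either side of the centre, to 32 mm above the axis. 140 to 240 g. It may lie either way round.
- rest_axis (a point): Grey rest (70 by 190 mm, fixed to the bench) on which the condenser lies at the start: this point, 47.6 mm above the bench, is the condenser's centre then; the rest's length is its y axis.
- funnel_b: White plastic funnel standing mouth down, 108 mm across, 150 mm high. Origin at the middle of its underside. Bystander.
- beaker: Glass beaker, 72 mm across, 85 mm high. Origin under its middle. Bystander.
- tape: Roll of yellow tape lying flat, 64 mm across, 24 mm high. Origin under its middle. Bystander.
- wash_bottle: White bottle with a red cap, 60 mm across, 160 mm high. Origin under its middle. Bystander.
Not all that is in view belongs to the job. Leave any pink or turquoise look-alike of the part that bears condenser_center alone.

How it is judged:
By the outcome, as a careful person would: the job done as asked, in the order asked, and still so for the second after the job is handed in, with the robot touching nothing.
It also fails if it takes over 48 s, if anything falls off the work surface, if the arm or the gripper's body presses on something with over 40 N, if the wrist force passes 120 N, or if a joint passes its speed limit or range.

## Working session

There is one attempt and no reset: what is moved stays moved. The work goes in short steps, Python scripts to look and compute and a tool call to move; the robot and the scene stay as the last step left them, time stands still between calls to the robot, and variables do not carry over. Pictures are saved under pics/ and viewed, at most 13 in all, crops included, and the job is handed in when it is done.

Besides the shell and the picture viewer there is one more tool, called after ">>>" by a JSON object that holds its "method" and its "body", one argument or row to a line. apply_moves: Moves the arm, as the interface text tells. Its arguments: {"type":"object","properties":{"steps":{"type":"array","items":{"type":"number"}},"jaw":{"type":"number"},"newtons":{"type":"number"}},"required":["steps"]}

```bash
mkdir -p pics
python3 - <<'E'
from rig import *
import cv2,numpy as np
s=get_state();print(s)
for n in("scene","top"):
    im=get_image(n);cv2.imwrite(f"pics/{n}0.png",cv2.cvtColor(im,cv2.COLOR_RGB2BGR));print(n,calibration(n))
print(calibration("wrist"))
E
```

```text
{'clock': 0.0, 'qpos': array([ 1.20798480e+00,  2.76615416e-01,  1.50613696e+00, -1.01991636e-05,
        1.36068867e+00, -1.20995716e-01]), 'qd': array([ 0.00060784,  0.00204296,  0.0007961 ,  0.00017562, -0.00019007,
        0.00040024]), 'effort': array([-1.48999352e-03, -4.16772687e+01, -2.45804375e+01, -1.97691552e-04,
        1.07876028e-02, -5.88778306e-06]), 'position': array([0.13751161, 0.55777412, 0.23042654]), 'ee_rot': array([-2.16550473e-04,  1.20612420e-01,  9.92699244e-01, -8.98479034e-04]), 'contact_force': array([ 0.53415732, -0.33195799, -0.52088806]), 'moment': array([ 0.04424592, -0.05475603, -0.01387392]), 'gripper_force': 0.0, 'width': 0.08543969912577193}
scene {'fx': 452.3724415190983, 'fy': 452.3724415190983, 'cx': 315.0328717390378, 'cy': 195.28595743279286, 'xyz': array([ 1.09239998, -0.0578624 ,  1.14532091]), 'rotation': array([0.70156716, 0.20239544, 0.17906621, 0.65937463])}
top {'fx': 453.4449723218372, 'fy': 453.4449723218372, 'cx': 319.32802903673786, 'cy': 198.82061407379422, 'xyz': array([ 4.12500220e-01, -9.11268253e-04,  1.24916166e+00]), 'rotation': array([ 0.71302889,  0.01546786, -0.00438177, -0.70095032])}
{'fx': 334.774067647678, 'fy': 334.774067647678, 'cx': 321.21329094769123, 'cy': 202.87798587580855, 'xyz': array([0.06303074, 0.5767114 , 0.37403155]), 'rotation': array([ 0.77825713, -0.11842486, -0.09115189,  0.60990387])}
```

View pics/top0.png

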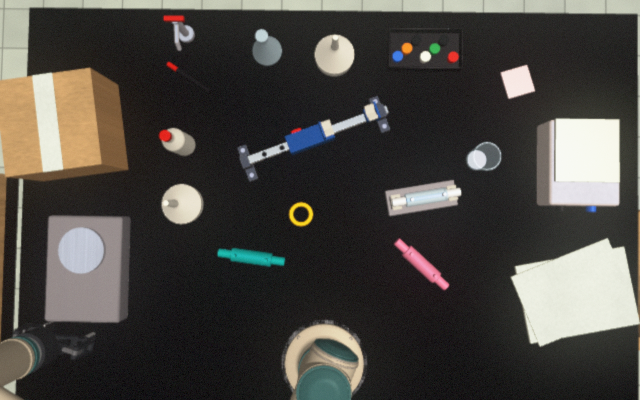

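View pics/scene0.png

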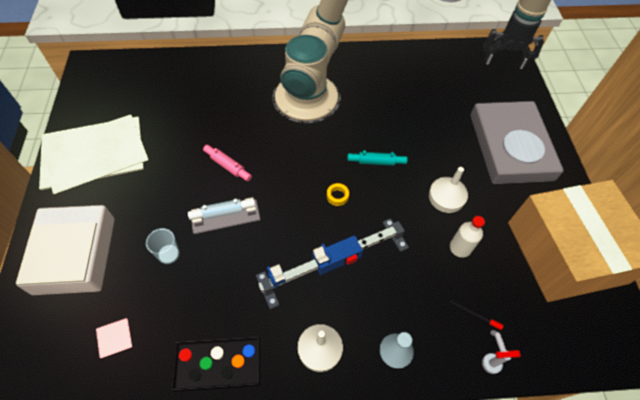

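The top view shows the cradle from (245,160) to (382,112), with its red button at (296,131), the sleeve at (310,137) and the condenser on its rest at (424,197). The scene view shows the button at (351,259) and the condenser at (223,211). Next I'll get rough positions, then use the wrist camera.

```bash
cat > h.py <<'E'
from rig import *
import cv2,numpy as np
from scipy.spatial.transform import Rotation as R
def ray(c,uv):
    q=c["rotation"];M=R.from_quat([q[1],q[2],q[3],q[0]]).as_matrix()
    d=M@np.array([(uv[0]-c["cx"])/c["fx"],-(uv[1]-c["cy"])/c["fy"],-1.]);return np.array(c["xyz"]),d/np.linalg.norm(d)
def onz(c,uv,z):
    o,d=ray(c,uv);return o+d*(z-o[2])/d[2]
def tri(*cu):
    A=np.zeros((3,3));b=np.zeros(3);L=[ray(c,u) for c,u in cu]
    for o,d in L:
        P=np.eye(3)-np.outer(d,d);A+=P;b+=P@o
    p=np.linalg.solve(A,b);return p,max(np.linalg.norm((np.eye(3)-np.outer(d,d))@(p-o)) for o,d in L)
def blobs(im,lo,hi,amin=15):
    m=cv2.inRange(cv2.cvtColor(im,cv2.COLOR_RGB2HSV),lo,hi)
    n,l,s,c=cv2.connectedComponentsWithStats(m)
    return [(c[i].round(1),s[i]) for i in range(1,n) if s[i][4]>=amin],l
def proj(c,p):
    q=c["rotation"];M=R.from_quat([q[1],q[2],q[3],q[0]]).as_matrix()
    v=M.T@(np.array(p)-c["xyz"]);return np.array([c["cx"]+c["fx"]*v[0]/-v[2],c["cy"]-c["fy"]*v[1]/-v[2]])
def shot(name,fn=None):
    c=calibration(name);im=get_image(name)
    if fn:cv2.imwrite("pics/"+fn,cv2.cvtColor(im,cv2.COLOR_RGB2BGR))
    return c,im
E
python3 - <<'E'
from h import *
C={n:calibration(n) for n in("top","scene")}
for n in C:
    im=cv2.cvtColor(cv2.imread(f"pics/{n}0.png"),cv2.COLOR_BGR2RGB)
    for k,lo,hi in(("blue",(105,120,60),(125,255,255)),("red",(0,150,110),(6,255,255)),("cond",(90,15,120),(112,110,255))):
        print(n,k,[(tuple(b[0]),tuple(b[1])) for b in blobs(im,lo,hi)[0]])
print(tri((C["top"],(296,131)),(C["scene"],(351,259))))
print(tri((C["top"],(424,197)),(C["scene"],(223,211))))
for uv,z in(((245,160),.02),((382,112),.02),((310,137),.064),((424,197),.048),((398,202),.05),((455,191),.05)):print(uv,onz(C["top"],uv,z))
E
```

```text
top blue [((np.float64(397.0), np.float64(56.1)), (np.int32(392), np.int32(51), np.int32(11), np.int32(12), np.int32(104))), ((np.float64(376.9), np.float64(110.2)), (np.int32(373), np.int32(102), np.int32(8), np.int32(18), np.int32(39))), ((np.float64(306.7), np.float64(138.4)), (np.int32(284), np.int32(121), np.int32(51), np.int32(34), np.int32(807))), ((np.float64(591.1), np.float64(208.7)), (np.int32(586), np.int32(206), np.int32(10), np.int32(6), np.int32(50)))]
top red [((np.float64(173.4), np.float64(17.7)), (np.int32(163), np.int32(15), np.int32(21), np.int32(7), np.int32(127))), ((np.float64(452.7), np.float64(56.5)), (np.int32(448), np.int32(51), np.int32(11), np.int32(12), np.int32(100))), ((np.float64(171.6), np.float64(65.8)), (np.int32(167), np.int32(62), np.int32(11), np.int32(9), np.int32(54))), ((np.float64(295.7), np.float64(129.5)), (np.int32(291), np.int32(128), np.int32(10), np.int32(4), np.int32(19))), ((np.float64(164.5), np.float64(135.3)), (np.int32(159), np.int32(130), np.int32(12), np.int32(12), np.int32(114)))]
top cond [((np.float64(189.7), np.float64(28.
[... 3075 characters left out ...]
, np.int32(25))), ((np.float64(271.9), np.float64(300.2)), (np.int32(269), np.int32(298), np.int32(7), np.int32(5), np.int32(26))), ((np.float64(396.3), np.float64(350.3)), (np.int32(380), np.int32(332), np.int32(32), np.int32(36), np.int32(832)))]
(array([0.62611522, 0.08428747, 0.04621185]), np.float64(0.0006840730814265217))
(array([ 0.45604939, -0.25855347,  0.0365852 ]), np.float64(0.002005847836846669))
(245, 160) [0.54927096 0.22307675 0.02      ]
(382, 112) [ 0.68602727 -0.14777719  0.02      ]
(310, 137) [0.60758881 0.04526496 0.064     ]
(424, 197) [ 0.45554277 -0.25815693  0.048     ]
(398, 202) [ 0.44112451 -0.18951982  0.05      ]
(455, 191) [ 0.47265663 -0.33895155  0.05      ]
```

>>> {"method": "apply_moves", "body": {
  "steps": [2.8,-3,1,-7,5.7,-6,2,-14,8.5,-9,2,-21,11.4,-12,2,-28,14.2,-15,2,-35,17,-18,2,-42,20,-21,2,-49,22.8,-24,2,-56]
}}

```text
clock: 0.77
position: [0.3665, 0.3167, 0.2512]
ee_rot: [-0.0, 0.575, 0.818, 0.0]
contact_force: [0.7, 1.0, -0.6]
width: 0.0854
gripper_force: 0.0
```

>>> {"method": "apply_moves", "body": {
  "steps": [2.8,-3,0,0,5.7,-6,0,0,8.5,-9,0,0,11.4,-12,0,0,14.2,-15,0,0,17,-18,0,0,20,-21,0,0,23,-24.5,0,0]
}}

```text
clock: 1.43
position: [0.5934, 0.0757, 0.2508]
ee_rot: [-0.0, 0.573, 0.82, 0.0]
contact_force: [0.4, 0.8, -0.1]
width: 0.0854
gripper_force: 0.0
```

Run:
```python
from h import *
s=get_state();print(s["clock"],s["position"],s["ee_rot"],s["qpos"])
c,im=shot("wrist","w1.png");print(c,proj(c,(.626,.084,.042)))
```

```text
1.4333 [0.59335122 0.07574242 0.25082699] [-3.15437911e-04  5.72637146e-01  8.19808876e-01  8.08210699e-05] [ 1.03764485e-02  3.01434817e-01  1.41968233e+00  5.03807950e-04
  1.42089501e+00 -3.41057076e-01]
{'fx': 334.774067647678, 'fy': 334.774067647678, 'cx': 321.21329094769123, 'cy': 202.87798587580855, 'xyz': array([0.56621807, 0.14721888, 0.39437032]), 'rotation': array([ 0.97349313, -0.14748127, -0.02566814,  0.17292062])} [353.48938211 176.90455565]
```

View pics/w1.png

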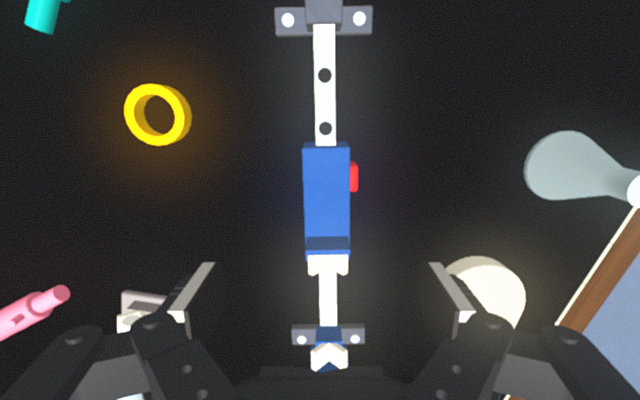

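The wrist view shows the sleeve at cols 303–350, rows 143–250, the red button at (354,177), and the rail running near-vertically from (323,25) to (328,300). I'll fit the edges.

Run:
```python
from h import *
c=calibration("wrist");im=cv2.cvtColor(cv2.imread("pics/w1.png"),cv2.COLOR_BGR2RGB)
hsv=cv2.cvtColor(im,cv2.COLOR_RGB2HSV)
m=cv2.inRange(hsv,(105,120,60),(125,255,255))
def edges(m,rows,z,lo=280,hi=375):
    L=[];Rr=[]
    for r in rows:
        x=np.where(m[r,lo:hi]>0)[0]+lo
        if len(x)>3:L.append(onz(c,(x[0]-.0,r+.5),z)[:2]);Rr.append(onz(c,(x[-1]+1.,r+.5),z)[:2])
    L=np.array(L);Rr=np.array(Rr)
    M=(L+Rr)/2;v=cv2.fitLine(M.astype(np.float32),cv2.DIST_L2,0,1e-4,1e-4).ravel()
    print("mid",v[2:],"ang",np.degrees(np.arctan2(v[0],-v[1])),"w",np.median(np.linalg.norm(L-Rr,axis=1)))
edges(m,range(160,232),.064)
w=cv2.inRange(hsv,(0,0,140),(180,60,255))
edges(w,list(range(30,65))+list(range(84,118))+list(range(276,315)),.05,310,342)
ys=np.where(m[:,326]>0)[0];print(ys[:3],ys[-3:],np.where(np.diff(ys)>1),[onz(c,(326,y),.064) for y in(ys[0],250)])
b,l=blobs(im,(0,150,90),(8,255,255));print(b,onz(c,b[0][0],.042))
for B in b: 
    s=B[1];print(onz(c,(s[0]+s[2],s[1]),.05),onz(c,(s[0]+s[2],s[1]+s[3]),.05))
```

```text
mid [0.61061794 0.05082815] ang 21.546118 w 0.04809332930093902
mid [0.6006623  0.07861988] ang 20.944805 w 0.021346538401539467
[147 148 149] [368 369 370] (array([ 90,  95,  96,  97,  99, 102]),) [array([0.5929773 , 0.09814255, 0.064     ]), array([ 0.6311495 , -0.00598499,  0.064     ])]
[(array([352.9, 177.3]), array([351, 167,   6,  24,  99], dtype=int32))] [0.63275476 0.07461274 0.042     ]
[0.6313429  0.08779811 0.05      ] [0.64095034 0.06371549 0.05      ]
```

>>> {"method": "apply_moves", "body": {
  "steps": [0.75,-0.4,-3.5,1,0.75,-0.4,-7,1,0.75,-0.4,-10.5,1,0.75,-0.4,-14,1,0.75,-0.4,-17,1,0.75,-0.4,-20,1,0.75,-0.4,-22.8,1,0.75,-0.4,-22.8,1]
}}

```text
clock: 2.15
position: [0.5946, 0.0734, 0.0175]
ee_rot: [-0.005, 0.565, 0.825, -0.004]
contact_force: [-1.5, 1.2, 1.1]
width: 0.0854
gripper_force: 0.0
```

Run:
```python
from h import *
s=get_state();print(s["clock"],s["position"],s["ee_rot"],s["contact_force"])
c,im=shot("wrist","w2.png")
```

```text
2.15 [0.59457982 0.07337513 0.0175119 ] [-0.00509617  0.5653966   0.82479582 -0.00354515] [-1.50512907  1.17740902  1.1373984 ]
```

View pics/w2.png

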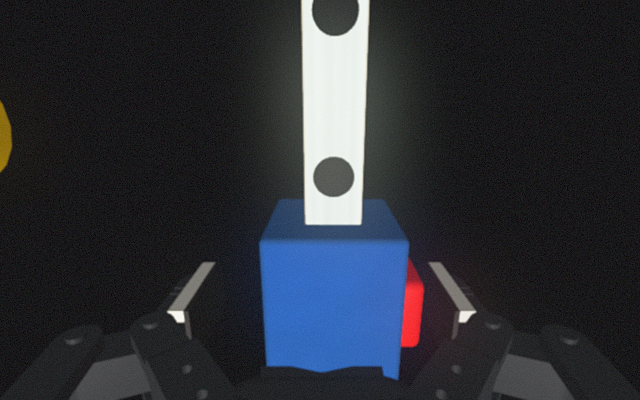

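The picture shows the sleeve between the open fingers. The button's top outer edge runs from about (422,292) to (419,346), and the fingers sit slightly to the −x side. I'll compute the remaining shift.

Run:
```python
from h import *
c=calibration("wrist");s=get_state();print(s["position"])
a=np.radians(21.2);ex=np.array([np.cos(a),np.sin(a)]);ey=np.array([-ex[1],ex[0]])
for n,uv,z in(("b1",(422,292),.056),("b2",(419,346),.056),("sl",(262,240),.064),("sr",(407,240),.064),("sl2",(266,350),.064),("sr2",(402,350),.064)):
    p=onz(c,uv,z)[:2];print(n,p,"t,s",p@ex,p@ey)
p=s["position"][:2];print(p@ex,p@ey)
```

```text
[0.59660226 0.07345617 0.02028089]
b1 [0.62721221 0.09476467] t,s 0.6190341055750218 -0.13846399296776693
b2 [0.6366937  0.07287283] t,s 0.6199572946487658 -0.1623030074370319
sl [0.56628757 0.09683427] t,s 0.5629810315139818 -0.11450260959840279
sr [0.60995585 0.11390729] t,s 0.6098680267067058 -0.1143765435740938
sl2 [0.5811068  0.05632402] t,s 0.5621478535848989 -0.15763027624136103
sr2 [0.62678317 0.07436947] t,s 0.611258691778552 -0.15732377004183357
0.5827900425877052 -0.1472611017095683
```

>>> {"method": "apply_moves", "body": {
  "steps": [0,0,0,0,0,0,0,0,0,0,0,0]
}}

```text
clock: 2.45
position: [0.6014, 0.0734, 0.0256]
ee_rot: [0.002, 0.565, 0.825, 0.001]
contact_force: [0.8, 0.7, 0.3]
width: 0.0848
gripper_force: 0.0
```

>>> {"method": "apply_moves", "body": {
  "steps": [0,0,-0.2,0,0,0,-0.2,0,0,0,-0.2,0,0,0,-0.2,0,0,0,-0.2,0,0,0,-0.2,0,0,0,-0.2,0,0,0,-0.2,0],
  "jaw": 170,
  "newtons": 35
}}

```text
clock: 3.12
position: [0.5999, 0.0729, 0.0236]
ee_rot: [0.001, 0.565, 0.825, 0.0]
contact_force: [-5.2, -2.1, 10.5]
width: 0.048
gripper_force: 35.4
```

>>> {"method": "apply_moves", "body": {
  "steps": [-0.18,0.47,0,0,-0.45,1.17,0,0,-0.72,1.86,0,0,-1,2.56,0,0,-1.27,3.26,0,0,-1.5,3.9,0,0,-1.7,4.4,0,0,-1.81,4.66,0,0]
}}

```text
clock: 3.78
position: [0.5819, 0.1194, 0.0237]
ee_rot: [0.001, 0.565, 0.825, 0.0]
contact_force: [-3.5, -4.7, 11.3]
width: 0.0479
gripper_force: 35.2
```

>>> {"method": "apply_moves", "body": {
  "steps": [0,0,0,0,0,0,0,0,0,0,0,0]
}}

```text
clock: 4.03
position: [0.5817, 0.1198, 0.0236]
ee_rot: [0.001, 0.565, 0.825, 0.0]
contact_force: [-4.6, -1.5, 11.8]
width: 0.0482
gripper_force: 35.4
```

Run:
```python
from h import *
s=get_state();print(s["clock"],s["position"],s["contact_force"],s["width"])
a=np.radians(21.2);ex=np.array([np.cos(a),np.sin(a)]);ey=np.array([-ex[1],ex[0]])
p=s["position"][:2];print(p@ex,p@ey,"was",np.array([.5999,.0729])@ey)
c,im=shot("wrist","w3.png")
m=cv2.inRange(cv2.cvtColor(im,cv2.COLOR_RGB2HSV),(105,120,60),(125,255,255))
ys=np.where(m[:,275]>0)[0];print(ys[0],ys[-1]);print(onz(c,(335,240),.064)[:2]@ey)
for col in(275,300):
  y=np.where(m[:,col]>0)[0];print(col,y[0],im[y[0]:y[0]+60:4,col].tolist())
```

```text
4.0333 [0.58169677 0.1198074  0.02364382] [-4.64340844 -1.45549941 11.82956572] 0.0481942247254613
0.5856550388478419 -0.09865655187007831 was -0.1489721744836363
191 366
-0.06709352196266728
275 191 [[52, 73, 104], [56, 78, 108], [49, 69, 102], [47, 71, 107], [43, 68, 100], [51, 73, 108], [48, 71, 108], [43, 70, 104], [45, 69, 106], [58, 99, 148], [59, 108, 187], [63, 116, 204], [57, 110, 199], [59, 113, 201], [59, 113, 200]]
300 215 [[51, 75, 106], [54, 79, 109], [53, 79, 110], [62, 95, 147], [70, 115, 190], [64, 116, 202], [65, 111, 203], [63, 115, 203], [62, 117, 202], [56, 111, 196], [59, 112, 201], [57, 111, 197], [62, 117, 204], [57, 114, 201], [62, 113, 203]]
```

>>> {"method": "apply_moves", "body": {
  "steps": [0,0,0,0,0,0,0,0,0,0,0,0,0,0,0,0,0,0,0,0],
  "jaw": 0
}}

```text
clock: 4.5
position: [0.5809, 0.1198, 0.021]
ee_rot: [-0.001, 0.565, 0.825, -0.001]
contact_force: [-0.5, 0.6, -0.2]
width: 0.0855
gripper_force: 0.0
```

Run:
```python
from h import *
s=get_state();print(s["clock"],s["position"],s["contact_force"],s["width"])
c,im=shot("wrist","w4.png")
a=np.radians(21.2);ex=np.array([np.cos(a),np.sin(a)]);ey=np.array([-ex[1],ex[0]])
m=cv2.inRange(cv2.cvtColor(im,cv2.COLOR_RGB2HSV),(0,150,90),(8,255,255));n=cv2.findContours(m,0,2)[0];n=max(n,key=cv2.contourArea)
for q in cv2.approxPolyDP(n,2,True)[:,0]:p=onz(c,q,.056)[:2];print(q,p@ex,p@ey)
```

```text
4.5 [0.58094268 0.11978755 0.02097242] [-0.45050024  0.60642438 -0.23252971] 0.08548189952648991
[407 285] 0.6155179230189661 -0.08711646587855151
[403 288] 0.6141405363905341 -0.08836854294668398
[399 284] 0.6125558868574411 -0.08670257594497292
[399 279] 0.6124155553144806 -0.0846377805518489
[396 281] 0.6113756424716237 -0.08546176644125349
[394 278] 0.6105666180621498 -0.08422814079663135
[394 287] 0.6108032698360892 -0.08795241394271952
[397 284] 0.6118231138980232 -0.08670295741780314
[397 288] 0.6119334495510669 -0.08836976971026023
[399 285] 0.6125841219833668 -0.08711801895019987
[401 287] 0.6133757194649031 -0.0879510068322437
[395 291] 0.6112788192488626 -0.08962913454218745
[394 289] 0.6108564413998094 -0.08878919375468698
[393 294] 0.6106201948545602 -0.09089618312952084
[396 290] 0.6116203421838904 -0.08920842549948804
[405 289] 0.6149068690464188 -0.0887869065429692
```

View pics/w4.png

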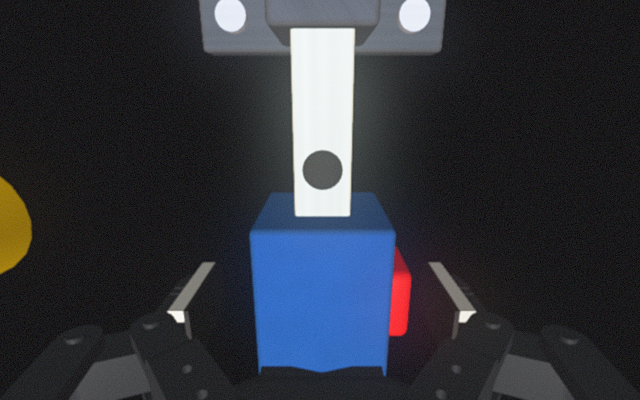

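The button stands out by cols 394–409, 15 px, the same as at the start. It has popped out, with its top edge from (409,277) to (406,334), and I'll check that numerically. Next I rise and go to the condenser.

Run:
```python
from h import *
c=calibration("wrist")
a=np.radians(21.2);ex=np.array([np.cos(a),np.sin(a)]);ey=np.array([-ex[1],ex[0]])
for n,uv,z in(("b1",(409,277),.056),("b2",(406,334),.056),("sl",(250,231),.064),("sr",(394,231),.064)):
    p=onz(c,uv,z)[:2];print(n,p,"t,s",p@ex,p@ey)
print(get_state()["position"])
```

```text
b1 [0.60475587 0.14462477] t,s 0.6161281665635631 -0.08385746316393872
b2 [0.61439374 0.12182951] t,s 0.6168704514404829 -0.10859532318952136
sl [0.54586528 0.1445742 ] t,s 0.5612047742509476 -0.06260832941638463
sr [0.58919125 0.16137654] t,s 0.6076747483870812 -0.06261083901040564
[0.58108406 0.11981483 0.02098343]
```

>>> {"method": "apply_moves", "body": {
  "steps": [0,0,2,0,0,0,5,0,0,0,9,0,0,0,13,0,0,0,16,0,0,0,19,0,0,0,21,0,0,0,23,0]
}}

```text
clock: 5.22
position: [0.5815, 0.1199, 0.2532]
ee_rot: [0.001, 0.565, 0.825, 0.0]
contact_force: [0.1, 0.7, -0.5]
width: 0.0851
gripper_force: 0.0
```

>>> {"method": "apply_moves", "body": {
  "steps": [-1.3,-3.8,0,-2,-2.6,-7.6,0,-4,-3.9,-11.4,0,-6,-5.2,-15.2,0,-8,-6.5,-19,0,-9,-7.8,-22.8,0,-9,-9.1,-26.6,0,-9,-10.4,-30.4,0,-9]
}}

```text
clock: 5.88
position: [0.4763, -0.1855, 0.2512]
ee_rot: [-0.0, 0.628, 0.778, -0.0]
contact_force: [0.4, -0.5, -0.5]
width: 0.0852
gripper_force: 0.0
```

>>> {"method": "apply_moves", "body": {
  "steps": [-1.3,-3.8,0,0,-2.2,-7.4,0,0,-2.2,-7.4,0,0,-2.2,-7.4,0,0,-2.2,-7.4,0,0]
}}

```text
clock: 6.3
position: [0.4553, -0.2576, 0.251]
ee_rot: [-0.001, 0.629, 0.778, 0.0]
contact_force: [-0.1, 0.4, -0.7]
width: 0.0853
gripper_force: 0.0
```

Run:
```python
from h import *
s=get_state();print(s["clock"],s["position"],s["ee_rot"])
c,im=shot("wrist","w5.png");print(c)
```

```text
6.3 [ 0.45533644 -0.25759196  0.25098111] [-6.82634459e-04  6.28669015e-01  7.77672571e-01  4.18997220e-04]
{'fx': 334.774067647678, 'fy': 334.774067647678, 'cx': 321.21329094769123, 'cy': 202.87798587580855, 'xyz': array([ 0.43839347, -0.18333594,  0.39459467]), 'rotation': array([ 0.98328447, -0.14848153, -0.01527472,  0.10426686])}
```

View pics/w5.png

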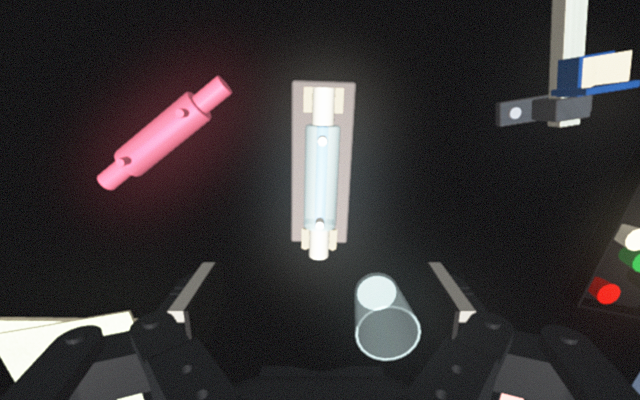

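The wrist view shows the condenser with its ends at (323,88) and (318,260). The body spans cols 305–339 and rows 125–228, the stubs are at (322,141) and (319,222), and the grey base is at 292–354 × 82–242. The beaker is at (385,320). I'll come down for a second view to get heights.

```bash
cat > g.py <<'E'
from h import *
def seg(c,im,a=12):
    h=cv2.cvtColor(im,cv2.COLOR_RGB2HSV);return h
E
python3 - <<'E'
from h import *
c=calibration("wrist")
f=lambda uv,z:onz(c,uv,z)
A,B=f((323,88),.0476),f((318,260),.0476);d=A-B
print("ends",A,B,np.linalg.norm(d),(A+B)/2,np.degrees(np.arctan2(-d[0],d[1])))
A,B=f((322,139),.0796),f((319,221),.0796);d=A-B
print("stubs",np.linalg.norm(d),(A+B)/2,np.degrees(np.arctan2(-d[0],d[1])))
A,B=f((322,125),.0476),f((319,229),.0476);print("body",np.linalg.norm(A-B),(A+B)/2)
for z in(.0,.01,.02,.03):
    P=[f(u,z) for u in((292,82),(354,82),(347,242),(292,242))];print(z,np.linalg.norm(P[0]-P[1]),np.linalg.norm(P[2]-P[3]),np.linalg.norm(P[0]-P[3]),sum(P)/4)
print("beaker",f((387,333),.085),f((376,293),.0))
s=get_state();print(s["position"],s["clock"])
E
```

```text
ends [ 0.43772294 -0.17203792  0.0476    ] [ 0.4717403  -0.35546363  0.0476    ] 0.18655340317135474 [ 0.45473162 -0.26375077  0.0476    ] 10.50646795387213
stubs 0.08125948708179681 [ 0.45354813 -0.25709337  0.0796    ] 10.095649692969324
body 0.11297975833124102 [ 0.45458119 -0.26242869  0.0476    ]
0.0 0.06882483370514979 0.07041748352036695 0.19296181446831975 [ 0.45457018 -0.25912346  0.        ]
0.01 0.067081031937599 0.06863332908629512 0.1880727775462517 [ 0.45416372 -0.25718837  0.01      ]
0.02 0.06533723017004817 0.06684917465222333 0.18318374062418372 [ 0.45375727 -0.25525329  0.02      ]
0.03 0.06359342840249738 0.0650650202181516 0.17829470370211573 [ 0.45335081 -0.25331821  0.03      ]
beaker [ 0.56084662 -0.40762758  0.085     ] [ 0.56281035 -0.41065955  0.        ]
[ 0.45559023 -0.25703819  0.25107487] 6.35
```

>>> {"method": "apply_moves", "body": {
  "steps": [0,0,-2,0,0,0,-5,0,0,0,-8,0,0,0,-10,0,0,0,-10,0,0,0,-10,0]
}}

```text
clock: 6.85
position: [0.4556, -0.2563, 0.1509]
ee_rot: [-0.001, 0.627, 0.779, 0.0]
contact_force: [-0.2, -0.4, 0.5]
width: 0.0854
gripper_force: 0.0
```

Run:
```python
from h import *
s=get_state();print(s["clock"],s["position"],s["ee_rot"])
c,im=shot("wrist","w6.png");print(c["xyz"],c["rotation"])
```

```text
6.85 [ 0.45563938 -0.25631571  0.15085722] [-1.15533293e-03  6.27470088e-01  7.78639800e-01  1.23139729e-04]
[ 0.43862185 -0.18212634  0.29448436] [ 0.98314252 -0.14832385 -0.01494864  0.10586479]
```

View pics/w6.png

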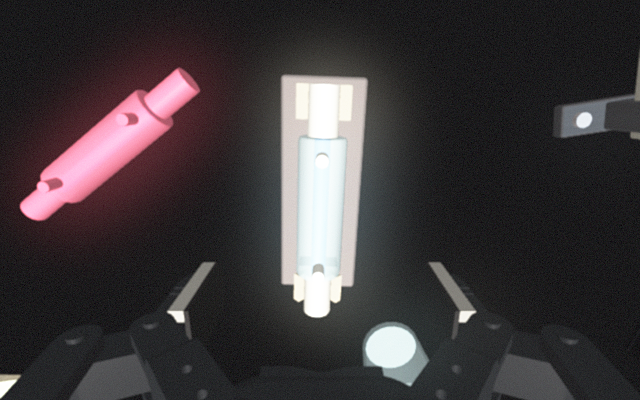

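The condenser's ends are at (323,84) and (317,315), the stub tops at (322,159) and (318,268), and the base at 281–367 × 76–286.

Run:
```python
from h import *
c2=calibration("wrist");c1=dict(c2);c1["xyz"]=np.array([0.43839347,-0.18333594,0.39459467]);c1["rotation"]=np.array([0.98328447,-0.14848153,-0.01527472,0.10426686])
for n,a,b in(("st1",(322,141),(322,160)),("st2",(319,222),(318,269)),("endA",(323,88),(323,84)),("endB",(318,260),(317,315)),("baseL",(292,242),(281,286)),("baseR",(347,242),(354,286)),("bodyend",(319,228),(318,277))):
    print(n,*tri((c1,a),(c2,b)))
f=lambda u,z:onz(c2,u,z)
for n,a,b,z in(("stub",(322,159),(318,268),.0796),("end",(323,84),(317,315),.0476),("body",(322.5,137),(318.5,278),.0476)):
    A,B=f(a,z),f(b,z);d=A-B;print(n,np.linalg.norm(d),(A+B)/2,np.degrees(np.arctan2(-d[0],d[1])))
w=[f(u,.0476) for u in((297,200),(343,200))];print(np.linalg.norm(w[0]-w[1]),sum(w)/2)
s=get_state();print(s["position"],2*np.degrees(np.arctan2(s["ee_rot"][2],s["ee_rot"][1]))-90)
```

```text
st1 [ 0.44675279 -0.21778323  0.0926798 ] 0.0005309334841697284
st2 [ 0.46148925 -0.29981096  0.07599684] 0.000710304607269718
endA [ 0.43776914 -0.17054921 -0.01526301] 0.0003804773879859241
endB [ 0.47087703 -0.34901119  0.06117187] 0.0008834843896224112
baseL [ 0.43802614 -0.34877118  0.02862158] 1.3465756954815066e-05
baseR [ 0.50224979 -0.33495373  0.02852306] 0.00039064689903189464
bodyend [ 0.46281985 -0.30603492  0.07638749] 0.0007164992726046972
stub 0.07894720409441057 [ 0.45464459 -0.2581138   0.0796    ] 10.206193432838862
end 0.18876051666460483 [ 0.45599184 -0.26571716  0.0476    ] 10.767985798478522
body 0.11611342456610516 [ 0.45656716 -0.26582504  0.0476    ] 10.673615619974418
0.03559421037932418 [ 0.45418926 -0.25618453  0.0476    ]
[ 0.45653124 -0.25731686  0.1521525 ] 12.252242510386012
```

Run:
```python
from h import *
c2=calibration("wrist");f=lambda u,z:onz(c2,u,z)
im=cv2.cvtColor(cv2.imread("pics/w6.png"),cv2.COLOR_BGR2GRAY).astype(int)
for r in(140,180,220,250):
    g=np.diff(im[r,255:400]);l=255+np.argmax(g[:40]);rr=330+np.argmin(g[75:]);print(r,l,rr,im[r,[l-3,l+5,rr-5,rr+4]],[round(np.linalg.norm(f((l+.5,r),z)-f((rr+.5,r),z))*1e3,1) for z in(0,.01,.02,.03)])
print(get_state()["position"])
```

```text
140 281 363 [ 71 207 208  78] [np.float64(71.6), np.float64(69.2), np.float64(66.8), np.float64(64.4)]
180 280 360 [ 64 211 212  75] [np.float64(72.4), np.float64(70.0), np.float64(67.5), np.float64(65.1)]
220 281 357 [ 70 211 213  79] [np.float64(71.4), np.float64(69.0), np.float64(66.6), np.float64(64.2)]
250 281 355 [ 70 211 215  76] [np.float64(71.6), np.float64(69.1), np.float64(66.7), np.float64(64.3)]
[ 0.45653124 -0.25731686  0.1521525 ]
```

The base top is about 8 mm high, which leaves clearance for the fingers. I'll descend.

>>> {"method": "apply_moves", "body": {
  "steps": [-0.2,-0.3,-2,-1.6,-0.2,-0.3,-5,-1.6,-0.2,-0.3,-8,-1.6,-0.2,-0.3,-10.5,-1.6,-0.2,-0.3,-12,-1.6,-0.2,-0.3,-12.4,-1.6,-0.2,-0.3,-12.4,-1.6,-0.2,-0.3,-12.4,-1.6]
}}

```text
clock: 7.57
position: [0.4552, -0.2619, 0.029]
ee_rot: [0.002, 0.639, 0.769, 0.0]
contact_force: [-0.0, 0.2, -0.4]
width: 0.0857
gripper_force: 0.0
```

Run:
```python
from h import *
s=get_state();print(s["position"],2*np.degrees(np.arctan2(s["ee_rot"][2],s["ee_rot"][1]))-90,s["contact_force"])
```

```text
[ 0.45517578 -0.26190758  0.02898556] 10.57160591307057 [-0.0269551   0.16452163 -0.35381996]
```

>>> {"method": "apply_moves", "body": {
  "steps": [-0.1,0.15,-0.3,0,-0.1,0.15,-0.3,0,-0.1,0.15,-0.3,0,-0.1,0.15,-0.3,0,-0.1,0.15,-0.3,0,-0.1,0.15,-0.3,0,-0.1,0.15,-0.3,0,-0.1,0.15,-0.3,0],
  "jaw": 200,
  "newtons": 35
}}

```text
clock: 8.23
position: [0.4552, -0.2596, 0.0255]
ee_rot: [0.002, 0.64, 0.769, 0.001]
contact_force: [3.8, 3.6, 3.1]
width: 0.0349
gripper_force: 34.7
```

>>> {"method": "apply_moves", "body": {
  "steps": [0,0,0,0,0,0,0.5,0,0,0,1.5,0,0,0,3,0,0,0,5,0,0,0,8,0,0,0,11,0,0,0,14,0]
}}

```text
clock: 8.9
position: [0.4517, -0.2593, 0.166]
ee_rot: [-0.001, 0.639, 0.769, -0.0]
contact_force: [-0.5, -0.3, -2.8]
width: 0.0348
gripper_force: 35.2
```

Run:
```python
from h import *
s=get_state();print(s["clock"],s["position"],2*np.degrees(np.arctan2(s["ee_rot"][2],s["ee_rot"][1]))-90,s["contact_force"],s["width"])
c,im=shot("wrist","w7.png");print(c["xyz"],c["rotation"])
c,im=shot("top","t7.png")
b=blobs(im,(105,120,60),(125,255,255))[0];print([(x[0],x[1]) for x in b if x[0][1]<170 and x[0][1]>90])
```

```text
8.9 [ 0.45168466 -0.25930438  0.1660046 ] 10.538276698436235 [-0.51758498 -0.3476903  -2.83586632] 0.0347974463654557
[ 0.43684527 -0.18445716  0.30953473] [ 0.98452576 -0.14924932 -0.01290468  0.0909238 ]
[(array([376.9, 110.5]), array([374, 102,   7,  19,  39], dtype=int32)), (array([288.6, 145.1]), array([266, 128,  51,  33, 795], dtype=int32))]
```

View pics/w7.png

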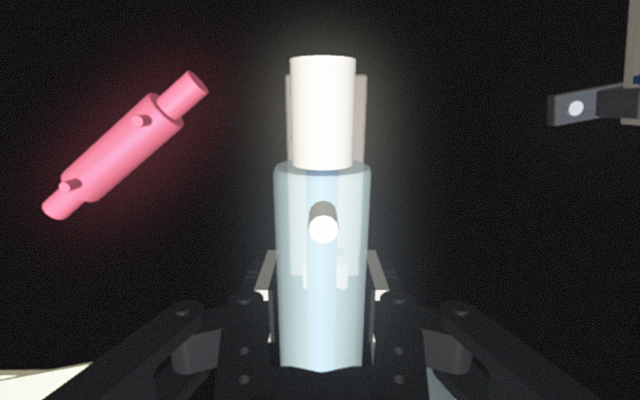

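The condenser is held level, with its end at (323,60) and a stub at (323,228), clear of the rest. Next I'll get a viewpoint beside the cradle to measure both V rests and plates.

>>> {"method": "apply_moves", "body": {
  "steps": [1.2,2,2,1.6,2.7,4.2,4,3.2,4.3,6.6,6,4.8,5.8,9,8,6.4,7.4,11.5,8.5,8,9,13.9,8.5,9.6,10.3,15.9,8.5,10.6,10.7,16.5,8.5,10.6]
}}

```text
clock: 9.67
position: [0.5603, -0.0915, 0.2485]
ee_rot: [-0.001, 0.564, 0.826, 0.001]
contact_force: [0.3, 0.6, -2.0]
width: 0.0352
gripper_force: 35.7
```

>>> {"method": "apply_moves", "body": {
  "steps": [0,0,0,0,0,0,0,0,0,0,0,0,0,0,0,0]
}}

```text
clock: 10.0
position: [0.5587, -0.0958, 0.249]
ee_rot: [-0.0, 0.566, 0.824, -0.0]
contact_force: [0.7, 1.3, -2.8]
width: 0.0351
gripper_force: 35.7
```

Run:
```python
from h import *
s=get_state();print(s["clock"],s["position"],2*np.degrees(np.arctan2(s["ee_rot"][2],s["ee_rot"][1]))-90,s["contact_force"],s["width"])
c,im=shot("wrist","w8.png");print(c["xyz"],c["rotation"])
```

```text
10.0 [ 0.55874081 -0.09575378  0.2490422 ] 21.048450508043047 [ 0.72553226  1.28797055 -2.79728924] 0.0350882354509825
[ 0.5305665  -0.02458655  0.39255067] [ 0.97202123 -0.14764509 -0.0264625   0.18076335]
```

View pics/w8.png

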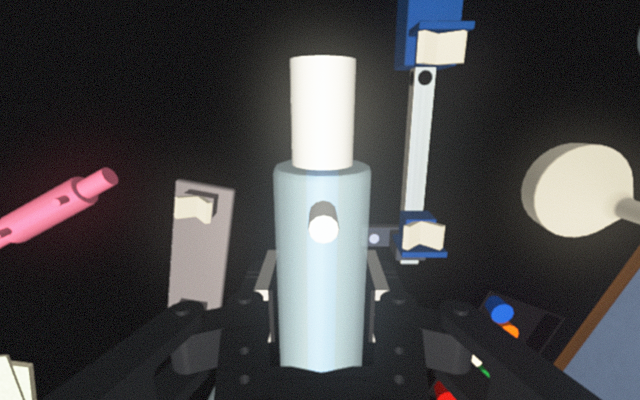

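The near V rest is at (423,235) with its plate at row ~254. The sleeve's V rest is at (442,47) with its plate at row ~25. I'll zoom in for corner pixels.

Run:
```python
import cv2,numpy as np
im=cv2.imread("pics/w8.png")
a=im[5:80,385:485];b=im[200:275,385:485]
o=[cv2.resize(x,None,fx=4,fy=4,interpolation=cv2.INTER_CUBIC) for x in(a,b)]
cv2.imwrite("pics/z8.png",np.hstack(o))
```

```text
(no output)
```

View pics/z8.png

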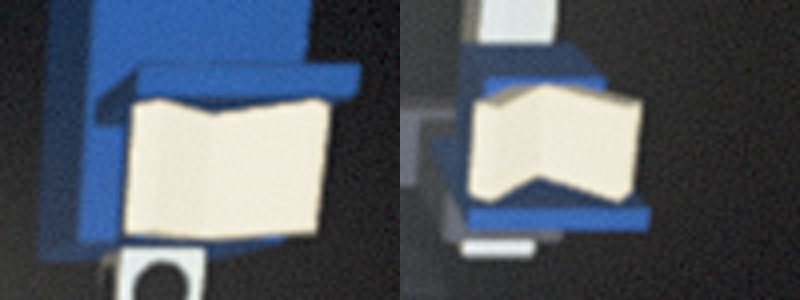

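In the zoom, the upper plate's inner top edge runs (418.8,29.3)–(474.5,29.5) with its valley (438,33)–(437,65). The lower plate's inner edge runs (402.5,252)–(447,252) with its valley (421,222)–(419,244.5).

Run:
```python
from h import *
c=calibration("wrist");st=get_state();P=st["position"]
f=lambda u,z:onz(c,u,z)
U=[f(u,.098) for u in((418.8,29.3),(474.5,29.5))];L=[f(u,.098) for u in((402.5,252),(447,252))]
mu,ml=sum(U)/2,sum(L)/2;d=(mu-ml)[:2];a=np.arctan2(-d[0],d[1]);print("plates",mu,ml,np.linalg.norm(d),np.degrees(a),[np.linalg.norm(x[0]-x[1]) for x in(U,L)],"edge dirs",[np.degrees(np.arctan2(*(x[1]-x[0])[1::-1])) for x in(U,L)])
print("centre",(mu+ml)/2)
for z in(.075,.08,.085):
    vu=sum(f(u,z) for u in((438,33),(437,65)))/2;vl=sum(f(u,z) for u in((421.2,221.7),(419.2,244.5)))/2;d=(vu-vl)[:2]
    print(z,vu,vl,np.linalg.norm(d),np.degrees(np.arctan2(-d[0],d[1])),(vu+vl)/2)
a=np.radians(21.2);ex=np.array([np.cos(a),np.sin(a)]);ey=np.array([-ex[1],ex[0]])
for p in(mu,ml,(vu+vl)/2,np.array([.6106,.0508])):print(p[:2]@ex,p[:2]@ey)
h=f((323,58),P[2]+.0331);h2=f((322,164),P[2]+.04);print("held end",h,(h-P)[:2]@ex,(h-P)[:2]@ey,"shoulder",(h2-P)[:2]@ey,P)
```

```text
plates [0.60422586 0.06017164 0.098     ] [ 0.67420327 -0.12055262  0.098     ] 0.19379911046362872 21.16667070395556 [np.float64(0.04419308901922377), np.float64(0.042931849963850174)] edge dirs [np.float64(20.847177426069205), np.float64(21.090085904203306)]
centre [ 0.63921456 -0.03019049  0.098     ]
0.075 [0.60973114 0.05005577 0.075     ] [ 0.67170022 -0.11076708  0.075     ] 0.17234893297665063 21.07292716040425 [ 0.64071568 -0.03035565  0.075     ]
0.08 [0.60848665 0.04888139 0.08      ] [ 0.6694804  -0.10941027  0.08      ] 0.16963633803655317 21.0729271604042 [ 0.63898352 -0.03026444  0.08      ]
0.085 [0.60724215 0.04770701 0.085     ] [ 0.66726058 -0.10805346  0.085     ] 0.16692374309645583 21.07292716040421 [ 0.63725136 -0.03017322  0.085     ]
0.5850936944752733 -0.1624034696991542
0.584980960385321 -0.35620254737373636
0.5832132352164212 -0.2585769650900341
0.587647441182362 -0.17344591339037757
held end [ 0.52674355 -0.01333559  0.28230941] -0.00018608360596422845 0.0884374864946134 shoulder 0.057130991993932845 [ 0.5588982  -0.09572067  0.24920941]
```

>>> {"method": "apply_moves", "body": {
  "steps": [1.5,1.2,0,0,3.5,2.9,0,0,5.5,4.5,-1,0,7.2,5.9,-3,0,8,6.55,-6,0,8,6.55,-9,0,8,6.55,-12,0,8,6.55,-14,0]
}}

```text
clock: 10.72
position: [0.6379, -0.0296, 0.1062]
ee_rot: [-0.002, 0.566, 0.825, -0.001]
contact_force: [-0.1, 0.3, -1.5]
width: 0.0356
gripper_force: 35.7
```

>>> {"method": "apply_moves", "body": {
  "steps": [0,0,-1,0,0,0,-2,0,0,0,-2.5,0,0,0,-2.5,0,0,0,-2.5,0,0,0,-2.5,0]
}}

```text
clock: 11.22
position: [0.6407, -0.0293, 0.0858]
ee_rot: [0.001, 0.565, 0.825, 0.001]
contact_force: [-0.6, 0.8, -0.7]
width: 0.0349
gripper_force: 35.7
```

Run:
```python
from h import *
s=get_state();print(s["clock"],s["position"],2*np.degrees(np.arctan2(s["ee_rot"][2],s["ee_rot"][1]))-90,s["contact_force"],s["width"])
c,im=shot("wrist","w9.png");c,im2=shot("scene","s9.png")
o=[cv2.resize(im[20:320,180:480],(400,400)),cv2.resize(im2[190:330,220:360],(400,400))]
cv2.imwrite("pics/z9.png",cv2.cvtColor(np.hstack(o),cv2.COLOR_RGB2BGR))
```

```text
11.2167 [ 0.64065823 -0.02934291  0.08583319] 21.13498262472534 [-0.60300768  0.8378287  -0.71154178] 0.034874975753259485
```

View pics/z9.png

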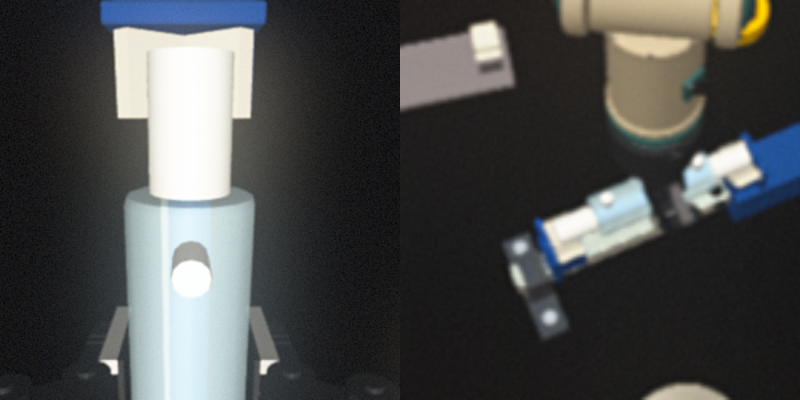

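In the left crop the tube end (148–232) sits centred in the V (115–252), about 1.5 mm too far to +x, just short of the plate. I'll correct that and lower.

>>> {"method": "apply_moves", "body": {
  "steps": [-0.15,-0.08,-0.2,0,-0.15,-0.08,-0.5,0,-0.15,-0.08,-0.8,0,-0.15,-0.08,-1.05,0,-0.15,-0.08,-1.25,0,-0.15,-0.08,-1.3,0,-0.15,-0.08,-1.3,0,-0.15,-0.08,-1.3,0]
}}

```text
clock: 11.98
position: [0.6389, -0.0297, 0.0719]
ee_rot: [0.001, 0.565, 0.825, 0.001]
contact_force: [1.7, 1.3, 2.8]
width: 0.0349
gripper_force: 36.1
```

>>> {"method": "apply_moves", "body": {
  "steps": [0,0,-0.1,0,0,0,-0.1,0,0,0,-0.1,0,0,0,-0.1,0]
}}

```text
clock: 12.32
position: [0.6391, -0.0297, 0.0717]
ee_rot: [0.001, 0.565, 0.825, 0.001]
contact_force: [0.3, 2.1, 6.7]
width: 0.0352
gripper_force: 36.5
```

>>> {"method": "apply_moves", "body": {
  "steps": [0,0,0,0,0,0,0,0,0,0,0,0],
  "jaw": 120
}}

```text
clock: 12.57
position: [0.6375, -0.03, 0.0698]
ee_rot: [-0.001, 0.565, 0.825, -0.0]
contact_force: [0.2, 0.2, 0.2]
width: 0.0452
gripper_force: 0.0
```

>>> {"method": "apply_moves", "body": {
  "steps": [0,0,0,0,0,0,0,0,0,0,0,0,0,0,1,0,0,0,3,0,0,0,6,0,0,0,10,0,0,0,14,0],
  "jaw": 20
}}

```text
clock: 13.23
position: [0.6374, -0.0298, 0.2117]
ee_rot: [-0.001, 0.565, 0.825, -0.0]
contact_force: [1.3, -0.6, -0.3]
width: 0.0788
gripper_force: 0.0
```

>>> {"method": "apply_moves", "body": {
  "steps": [0.9,-2.4,2,0,1.8,-4.8,3,0,2.9,-7.4,4,0,2.9,-7.4,4,0,2.9,-7.4,4,0,2.9,-7.4,4,0]
}}

```text
clock: 13.73
position: [0.6666, -0.1034, 0.2502]
ee_rot: [-0.001, 0.565, 0.825, 0.0]
contact_force: [-0.0, 0.1, 0.2]
width: 0.0788
gripper_force: 0.0
```

Run:
```python
from h import *
s=get_state();print(s["clock"],s["position"],s["contact_force"],s["width"])
c,im=shot("wrist","w10.png");c2,im2=shot("scene","s10.png")
o=[cv2.resize(im,(800,500))[:,200:650],cv2.resize(im2[200:330,230:360],(350,350))]
o[1]=cv2.copyMakeBorder(o[1],0,150,0,0,cv2.BORDER_CONSTANT)
cv2.imwrite("pics/z10.png",cv2.cvtColor(np.hstack(o),cv2.COLOR_RGB2BGR))
```

```text
13.7333 [ 0.66656902 -0.10342119  0.25020913] [-0.02992099  0.07383155  0.23766009] 0.07881756399558672
```

View pics/z10.png

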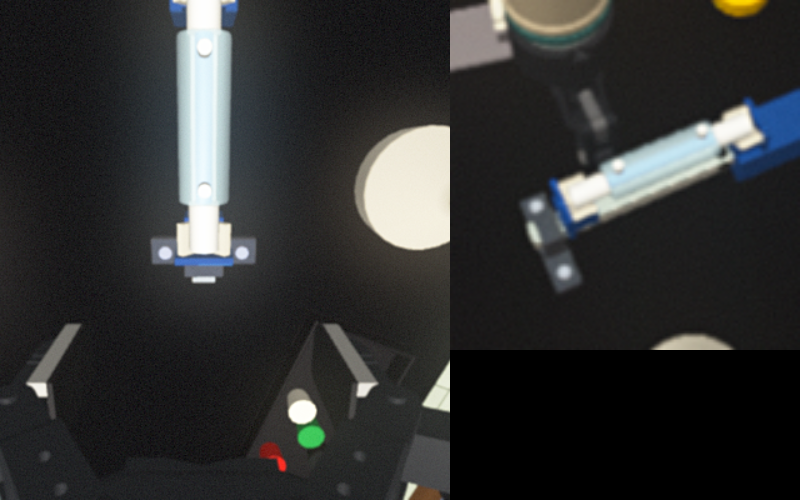

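The condenser lies in both V rests between the plates, with its stubs up at (204,47) and (204,190). The gripper is clear, so I'm handing in.

```bash
python3 -c "
from rig import *
print(sign_off())"
```

```text
the job is handed in; nothing more can be done
None
```

The cradle is lengthened to the next hole with the button popped out, and the condenser lies level in both V rests; the job was handed in with the clock at about 14 s of the 48 s limit.

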